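# Hold the washed cell in the photometer beam

## Task

Check the washed long glass cell in the photometer: lift the long, tall cell (not the two short ones) up off its drying peg, gripping it only by its two frosted long sides and never putting a finger on its clear end windows. Carry it to the photometer without bumping it, and hold it free in the gap between the two black lens tubes, mouth down and upright as it hung, its two windows facing the tubes, so that the beam passes squarely through the middle of both windows. Finish while still holding it there, still and touching nothing but the gripper; leave the other cells and everything else where they are.

Things in the scene. Friction and masses are not known exactly. Their poses are not given: they have to be found in the camera images.
- long_cell: Cell to take: hollow glass box 44 (x) x 24 (y) x 90 mm high, about 70 g, hung loosely mouth down on any of the 3 pegs, long way along the stand's x. Origin: centre of the open mouth (lower end, 30 mm over the worktop); z up to the closed end. Frosted white long sides to grip: y = +-12 mm (40 mm long). Clear windows: the narrow ends, x = +-22 mm. Cavity 38 x 18 x 84 mm deep; the peg top carries its end
- long_cell_window0: Clear glass end window of the long cell, 3 by 23 by 89 mm, on its -x end; not to be touched. Origin: middle of the window's thickness and width, at the level of the cell's mouth; axes as the cell's
- long_cell_window1: The other clear end window, on the long cell's +x end; same size, not to be touched
- short_cell_a: A short cell, not to be taken: the same build, but 32 by 24 by 60 mm; hangs on another peg with its closed end at the same height (120 mm) and its mouth 60 mm above the worktop. Origin: centre of its mouth
- short_cell_b: The other short cell, 32 by 24 by 60 mm, on the third peg
- drying_stand: Fixed grey stand, 250 (x) x 100 mm, rim 18 mm high, left or right of the photometer, with 3 flat upright steel pegs at x = -80, 0 and 80 mm, each 22 (x) x 12 mm, tops 114 mm above the worktop. Origin: centre of the underside; z up. The long cell must rise 84 mm to clear its peg
- photometer: Fixed open photometer: grey base 290 (x) x 100 mm, its rail 24 mm above the worktop; at the ends two white blocks (56 x 76, 144 mm high), 170 mm of gap between them. From each a black lens tube, 28 mm across, points into the gap; tube ends are 122 mm apart. Origin: centre of the underside; x along the beam, z up
- beam (a point): Middle of the gap between the two lens tubes, on the beam, 120 mm above the worktop; axes as the photometer's, so the beam runs along x
- petri_dish: Bystander: petri dish, 60 mm across, 15 mm high; origin at its underside
- weighing_bottle: Bystander: small lidded glass weighing bottle, 42 mm across, 58 mm high; origin at its underside
Not all that is in view belongs to the job. Leave any orange or turquoise look-alike of the long_cell alone.

How it is judged:
On the way:
1. the long cell is held by the fingers above its peg, clear of the stand (z of long_cell in the frame of drying_stand above 0.116 m and contact force between the fingers and long_cell above 1 N and contact force between long_cell and drying_stand below 0.1 N), for 0.1 s.
At the end, for the whole second after the job is handed in: The fingers hold the long cell at rest, off stand and photometer, upright and square to the beam within 8 degrees; the gap's middle point on the beam is within 6 mm of the cell's middle sideways, within 17 mm of its mid-height (45 mm above the mouth) and within 20 mm along the beam (x of beam in the frame of long_cell between -0.02 and 0.02 m and y of beam in the frame of long_cell between -0.006 and 0.006 m and z of beam in the frame of long_cell between 0.028 and 0.062 m and angle between the x axis of long_cell and the x axis of photometer, either way round below 0.14 rad and angle between long_cell's own z axis and vertical below 0.14 rad and contact force between the fingers and long_cell above 1 N and contact force between long_cell and photometer below 0.1 N and contact force between long_cell and drying_stand below 0.1 N and height (world z) of long_cell above 0.045 m and linear speed of long_cell below 0.02 m/s and angular speed of long_cell below 0.2 rad/s); the arm keeps its last pose, push and grip.
It fails at once if a finger touches one of the long cell's clear end windows (contact force between the fingers and long_cell_window0 above 0.3 N or contact force between the fingers and long_cell_window1 above 0.3 N).
It fails at once if the long cell bumps the photometer (contact force between long_cell and photometer above 1 N).
It fails at once if a short cell is shifted on its peg or taken off (more than 15 mm) (distance of any of short_cell_a, short_cell_b from where it was at the start of the episode above 0.015 m).
It fails at once if the petri dish or weighing bottle is pushed away (more than 30 mm) (distance of any of petri_dish, weighing_bottle from where it was at the start of the episode above 0.03 m).
It also fails if it takes over 40 s, if anything falls off the work surface, if the arm or the gripper's body presses on something with over 40 N, if the wrist force passes 120 N, or if a joint passes its speed limit or range.

## Robot

A 6-joint arm with a two-finger parallel gripper is mounted at the origin on a cart in front of the work surface, level with it; the furniture and walls round the work are solid. World frame = base frame: x ahead of the robot, y to its left, z up, the work surface at z = 0. Lengths are in m, angles in rad, forces in N, time in s.
With the tool pointing down it reaches from about 0.3 to 0.825 m from the base axis. Payload 5.4 kg.
Tool frame: the origin (TCP) lies midway between the tips of the shut fingers; the grasp point (between the pads) lies 19 mm behind it (ctrl.grasp_offset is the z of the grasp point in the tool frame, in m); z points along the fingers, y is the line along which they close (so a half turn about z gives the same grasp; the last joint's range is limited). The gripper opens to 92 mm and grips with 3 to 60 N. Pads are 20 mm wide; open, the fingers measure 128 mm over their backs; the gripper's body (75 mm by 189 mm) begins 69 mm behind the grasp point.
Start: joints at [1.054, 0.158, 1.597, -0, 1.386, -0.21], TCP at [0.174, 0.548, 0.184] pointing down, gripper open.
Joint ranges: [-2.91, 2.91], [-0.94, 2.29], [0.18, 2.7], [-1.29, 4.43], [0.17, 2.64], [-3, 3]. Speed limits (rad/s): [2.57, 2.57, 3.14, 3.14, 3.14, 3.14].

## Interface

Orientations are given as a unit quaternion [w, x, y, z].
In Python, from cell import ctrl, cams, sign_off gives the robot as it stands. The module is installed in compiled form; this text tells all that it offers.
- The arm moves only by the tool servo_tool, never from a script. Its argument "targets" is a list that holds one entry, the list of rows, each a list of 7 numbers: the shift along the tool's x, y, z in cm, then the turn, a rotation vector about the tool's x, y, z in degrees, then the closure, from -1 (fully open) to 1 (shut). A call has 1 to 20 rows; each row shifts and turns the commanded pose from where the row before left it, along the tool's axes as they then stand; what a row does not reach is not made up. A row lasts 1/10 s, in which the tool goes at most 50 mm and 8.59 degrees, less where a joint would pass 70% of its speed; a pose out of reach is approached as far as the arm can. A call is refused whole if a number of a shift passes 5 or a number of a turn 8.59, either way. A call with a gripper value outside its range is refused whole. The fingers move at their own pace and stop on an object; the grip force is fixed at half the most. Time passes only in rows, so rows that do not move let the fingers close. It gives the time, the measured TCP pose, the force, the opening and the grip force at its end, in the units of the state.
- ctrl.get_state(): the state, without advancing time (a new reading comes with each control period).
- cams.get_image(name): name is "side" or "top" or "wrist"; returns (picture, depth): 420x560x3 uint8, blue, green, red; 420x560 float32, m along the optical axis (not along the pixel's ray), 0 where there is no reading.
- cams.camera_model(name): a dict with "fx", "fy", "cx", "cy" (pixels), "eye" and "attitude" of the camera in the world; the wrist camera has in their place "T_tool_cam" (4x4, takes a point from camera to tool coordinates, whose origin is the TCP and whose axes are the flange's). Camera axes: x right, y down, z forward; pixel columns grow to the right and rows downward; lengths in m; the calibration is good to about 2 mm. A picture is of the moment at which its call begins: read the wrist's pose just before it. camera_model takes no time and is no camera call.
- sign_off(): hands the job in; it is judged then, once.
The state is a dict: "t": time; "joint_positions": joint angles; "dq": joint speeds; "joint_torque": joint torques, N m; "tool_pos": TCP position; "tool_rot": TCP orientation; "ft_force": force on the tool from outside, world axes, zero at the start; "wrist_torque": the same for the moment, N m; "finger_gap": finger opening in m; "gripper_force": force on a finger pad.
Only numpy, scipy, OpenCV 4.12 (cv2) and the standard library are available. Lean on these libraries where they do the work, as an engineer would, in place of code of your own. Each camera call takes 0.05 s, during which the arm holds its last target. There are 200 camera calls.

## Working session

There is one attempt and no reset: what is moved stays moved. The work goes in short steps, Python scripts to look and compute and a tool call to move; the robot and the scene stay as the last step left them, time stands still between calls to the robot, and variables do not carry over. Pictures are saved under pics/ and viewed, at most 10 in all, crops included, and the job is handed in when it is done.

Besides the shell and the picture viewer there is one more tool, called after "Call:" as name([rows], argument=value, ...), one row to a line, values as JSON. servo_tool: Moves the arm, as the interface text tells. Its arguments: {"type":"object","properties":{"targets":{"type":"array","items":{"type":"array","items":{"type":"array","items":{"type":"number"}}}}},"required":["targets"]}

```bash
mkdir -p pics; cat > h.py <<'E'
import numpy as np, cv2
from scipy.spatial.transform import Rotation as R
from cell import ctrl, cams, sign_off
def model(n, st=None):
    m=cams.camera_model(n)
    if n=="wrist":
        T=np.eye(4); q=st["tool_rot"]; T[:3,:3]=R.from_quat([q[1],q[2],q[3],q[0]]).as_matrix(); T[:3,3]=st["tool_pos"]
        T=T@np.array(m["T_tool_cam"]); return m,T[:3,:3],T[:3,3]
    a=np.array(m["attitude"],float)
    A=a if a.shape==(3,3) else R.from_quat([a[1],a[2],a[3],a[0]]).as_matrix()
    return m,A,np.array(m["eye"])
def cloud(n):
    st=ctrl.get_state(); im,d=cams.get_image(n); m,A,e=model(n,st)
    v,u=np.mgrid[:d.shape[0],:d.shape[1]]
    P=np.stack([(u-m["cx"])/m["fx"]*d,(v-m["cy"])/m["fy"]*d,d],-1)@A.T+e
    P[d==0]=np.nan
    return im,d,P
E
python3 - <<'E'
from h import *
print(ctrl.get_state())
for n in("side","top","wrist"):
    print(n,cams.camera_model(n))
    im,d,P=cloud(n); cv2.imwrite(f"pics/{n}0.png",im); np.savez(f"pics/{n}0.npz",im=im,d=d,P=P)
print(ctrl.grasp_offset)
E
```

```text
{'t': 0.0, 'joint_positions': array([ 1.05391689e+00,  1.59051684e-01,  1.59821297e+00, -2.26339696e-05,
        1.38621199e+00, -2.10129963e-01]), 'dq': array([-1.24682954e-04, -2.37778913e-03, -7.07371708e-05,  9.96643343e-04,
        1.11786954e-03,  7.37578920e-04]), 'joint_torque': array([-4.23707354e-05, -3.85561073e+01, -3.22107124e+01,  7.00672902e-02,
        3.76310712e-02, -1.24597959e-04]), 'tool_pos': array([0.17332665, 0.54753739, 0.18282716]), 'tool_rot': array([-3.24532487e-04,  1.52771985e-01,  9.88261015e-01, -8.84396870e-04]), 'ft_force': array([ 0.65698777,  1.19245331, -0.38597716]), 'wrist_torque': array([-0.01728747,  0.02523772,  0.00740322]), 'gripper_force': 0.0, 'finger_gap': 0.09198838102143247}
side {'fx': 545.3508133827942, 'fy': 545.3508133827942, 'cx': 271.95868096163383, 'cy': 210.63928775751407, 'eye': array([-0.05202283,  1.36662219,  0.69054444]), 'attitude': array([ 0.13391761, -0.18150291,  0.80855245, -0.54347557])}
top {'fx': 400.1606370453128, 'fy': 400.1606370453128, 'cx': 281.24920392358746, 'cy': 207.35395125253785, 'eye': array([0.48773136, 0.02237372, 1.33801115]), 'attitude': array([ 0.03960624, -0.69763012,  0.71496899, -0.02372565])}
wrist {'fx': 329.73515867491426, 'fy': 329.73515867491426, 'cx': 283.44437794435737, 'cy': 212.17329972876936, 'T_tool_cam': array([[-1.08490889e-03, -9.69864997e-01, -2.43640536e-01,
         6.82434644e-02],
       [ 9.99999361e-01, -1.12934283e-03,  4.26935347e-05,
         7.53948445e-04],
       [-3.16560656e-04, -2.43640334e-01,  9.69865603e-01,
        -2.01772864e-01],
       [ 0.00000000e+00,  0.00000000e+00,  0.00000000e+00,
         1.00000000e+00]])}
-0.0187
```

View pics/top0.png

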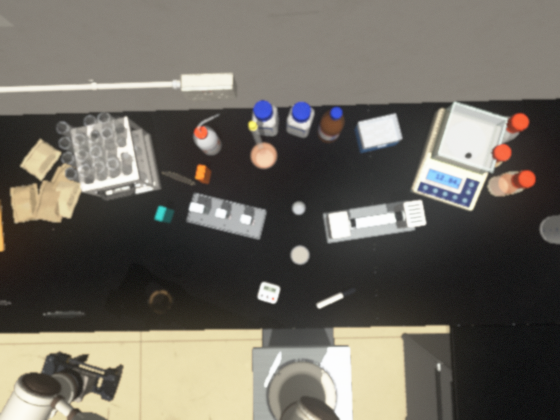

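View pics/side0.png

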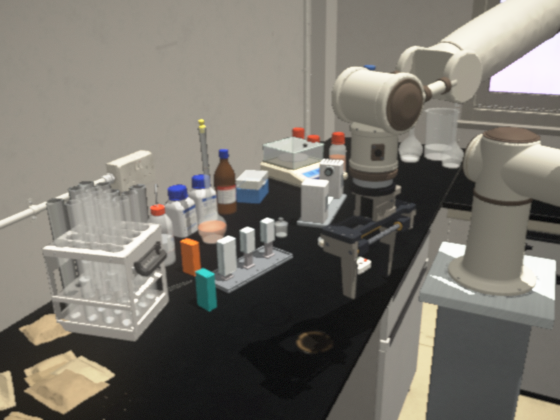

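The top view shows the stand at about (227,216) with its cells at (196,205), (222,213) and (246,218). The photometer is at (375,221), the petri dish at (300,256) and the weighing bottle at (298,208). In the side view the nearest cell, at (227,256), is the tall one, so it is the one on the +y end peg.

```bash
python3 - <<'E'
from h import *
def rect(P,mask,lab):
    n,L,s,c=cv2.connectedComponentsWithStats(mask.astype(np.uint8))
    for i in range(1,n):
        if s[i,4]<25: continue
        q=P[L==i]; r=cv2.minAreaRect((q[:,:2]*1000).astype(np.float32))
        print(lab,"px",c[i].round(),"n",s[i,4],"xy",np.round(r[0],1),"size",np.round(r[1],1),"ang",round(r[2],1),"z",np.nanmedian(q[:,2]).round(3))
for n in("top",):
    f=np.load(f"pics/{n}0.npz"); P=f["P"]; im=f["im"]; z=P[...,2]
    x,y=P[...,0],P[...,1]
    reg=(x>.2)&(x<.75)&(y<.45)&(y>-.6)
    rect(P,reg&(z>.008)&(z<.035),"low"); rect(P,reg&(z>.1)&(z<.132),"cells"); rect(P,reg&(z>.132)&(z<.155),"blocks"); rect(P,reg&(z>.04)&(z<.07),"mid")
f=np.load("pics/side0.npz");P=f["P"];
for u,v in[(227,245),(227,260),(227,270),(248,238),(268,230)]: print(u,v,P[v,u].round(3))
im=cv2.imread("pics/side0.png");cv2.imwrite("pics/sc.png",cv2.resize(im[170:320,180:360],None,fx=4,fy=4,interpolation=2))
E
```

```text
low px [437. 195.] n 288 xy [ 635.8 -459.1] size [227.2  95.3] ang 44.9 z 0.031
low px [208. 177.] n 31 xy [713.8 293.4] size [14.9 44. ] ang 57.1 z 0.021
low px [229. 216.] n 1606 xy [584.4 234.1] size [250.7  99.7] ang 74.8 z 0.012
low px [371. 221.] n 1623 xy [ 553.8 -235.5] size [100.  288.4] ang 7.2 z 0.017
low px [170. 216.] n 31 xy [587.3 420.6] size [ 3.1 43.1] ang 70.0 z 0.024
low px [300. 255.] n 249 xy [450.   -5.7] size [56.  55.7] ang 88.5 z 0.013
low px [269. 292.] n 327 xy [330.1  98.2] size [62.4 56.2] ang 72.5 z 0.015
low px [336. 297.] n 221 xy [ 309.5 -120.5] size [ 17.6 133.9] ang 22.8 z 0.015
cells px [462. 163.] n 95 xy [ 718.9 -510.7] size [164.7   7.6] ang 70.3 z 0.108
cells px [197. 208.] n 118 xy [603.8 309.1] size [44.7 23.6] ang 76.1 z 0.118
cells px [401. 216.] n 111 xy [ 562.7 -309.4] size [73.9 28.6] ang 8.0 z 0.125
cells px [221. 213.] n 89 xy [584.7 234.2] size [32.4 23.5] ang 77.0 z 0.118
cells px [246. 219.] n 86 xy [564.2 158.6] size [32.7 23.7] ang 74.6 z 0.119
cells px [352. 223.] n 46 xy [ 546.7 -166. ] size [30.7 23.6] ang 12.1 z 0.129
blocks px [475. 159.] n 604 xy [ 718.2 -514.7] size [170.2  63.5] ang 89.9 z 0.135
blocks px [413. 213.] n 515 xy [ 566.8 -336.6] size [76.  78.4] ang 6.8 z 0.142
blocks px [340. 225.] n 501 xy [ 541.1 -135.5] size [75.4 79.6] ang 6.9 z 0.142
mid px [450. 179.] n 1878 xy [ 674.7 -493.7] size [205.8 103.5] ang 71.0 z 0.052
mid px [264. 165.] n 89 xy [742.3 104.8] size [15.3 62.8] ang 0.4 z 0.057
mid px [205. 175.] n 38 xy [713.3 294.5] size [17.6 46.7] ang 54.8 z 0.056
mid px [298. 208.] n 77 xy [601.7  -3. ] size [36.4 35. ] ang 34.7 z 0.043
mid px [167. 215.] n 41 xy [589.6 419.7] size [11.  43.7] ang 85.7 z 0.054
227 245 [0.598 0.318 0.106]
227 260 [0.594 0.327 0.07 ]
227 270 [0.597 0.326 0.041]
248 238 [0.576 0.249 0.1  ]
268 230 [0.555 0.176 0.097]
```

View pics/sc.png

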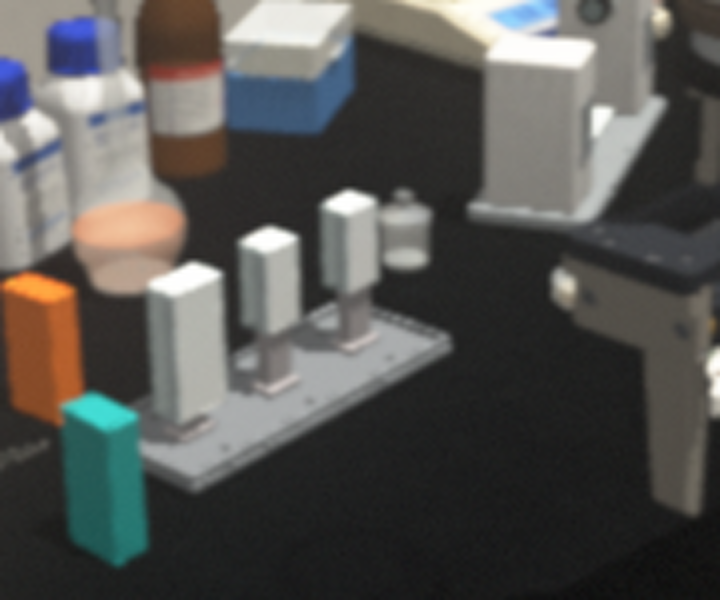

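The crop confirms the tall cell is the one on the +y peg. Its top is at (0.604, 0.309), 44.7 x 23.6 mm, yaw about 75°. The beam midpoint is near (0.554, -0.236), with the beam at yaw about 97°. Next I work out the approach.

```bash
cat >> h.py <<'E'
def togo(xyz,yaw_y):
    "turn (deg, tool axes) first, then shift (cm) in the turned tool frame, so tool points down with y at yaw_y deg"
    st=ctrl.get_state(); q=st["tool_rot"]; C=R.from_quat([q[1],q[2],q[3],q[0]]).as_matrix()
    a=np.radians(yaw_y); Y=np.array([np.cos(a),np.sin(a),0]); Z=np.array([0,0,-1.]); D=np.stack([np.cross(Y,Z),Y,Z],1)
    rv=np.degrees(R.from_matrix(C.T@D).as_rotvec()); d=np.array(xyz)-st["tool_pos"]
    print("t",round(st["t"],2),"pos",st["tool_pos"].round(4),"gap",round(st["finger_gap"],4),"F",st["ft_force"].round(1),"grip",round(st["gripper_force"],1))
    print("turn",rv.round(2),"shift cm after turn",(D.T@d*100).round(2))
E
python3 -c "
from h import *
togo([.58,.30,.26],-14.7)"
```

```text
t 0.15 pos [0.1734 0.5477 0.183 ] gap 0.0915 F [ 0.3 -0.5 -0.2] grip 0.0
turn [-8.000e-02  5.000e-02  8.712e+01] shift cm after turn [-13.64  45.61  -7.7 ]
```

Call:
servo_tool([
  [[0,0,-0.7,0,0,7.92,-1],[0,0,-0.7,0,0,7.92,-1],[0,0,-0.7,0,0,7.92,-1],[0,0,-0.7,0,0,7.92,-1],[0,0,-0.7,0,0,7.92,-1],[0,0,-0.7,0,0,7.92,-1],[0,0,-0.7,0,0,7.92,-1],[0,0,-0.7,0,0,7.92,-1],[0,0,-0.7,0,0,7.92,-1],[0,0,-0.7,0,0,7.92,-1],[0,0,-0.7,0,0,7.92,-1]],
])

```text
t: 1.25
tool_pos: [0.1735, 0.5479, 0.2606]
tool_rot: [0.0, 0.793, 0.609, -0.0]
ft_force: [-0.6, 0.4, -0.2]
finger_gap: 0.092
gripper_force: 0.0
```

Call:
servo_tool([
  [[-0.6,2.0,0,0,0,0,-1],[-1.1,3.6,0,0,0,0,-1],[-1.1,3.6,0,0,0,0,-1],[-1.1,3.6,0,0,0,0,-1],[-1.1,3.6,0,0,0,0,-1],[-1.1,3.6,0,0,0,0,-1],[-1.1,3.6,0,0,0,0,-1],[-1.1,3.6,0,0,0,0,-1],[-1.1,3.6,0,0,0,0,-1],[-1.1,3.6,0,0,0,0,-1],[-1.1,3.6,0,0,0,0,-1],[-1.1,3.6,0,0,0,0,-1],[-0.9,3.0,0,0,0,0,-1],[-0.3,1.0,0,0,0,0,-1],[0,0,0,0,0,0,-1],[0,0,0,0,0,0,-1]],
])

```text
t: 2.85
tool_pos: [0.5785, 0.2987, 0.2606]
tool_rot: [-0.0, 0.792, 0.611, -0.0]
ft_force: [-0.2, 0.8, -0.1]
finger_gap: 0.0915
gripper_force: 0.0
```

```bash
python3 - <<'E'
from h import *
togo([.604,.309,.26],-14.7)
im,d,P=cloud("wrist"); cv2.imwrite("pics/w1.png",im)
z=P[...,2]; m=(z>.108)&(z<.130)&(abs(P[...,0]-.6)<.1)&(abs(P[...,1]-.24)<.15)
n,L,s,c=cv2.connectedComponentsWithStats(m.astype(np.uint8))
for i in range(1,n):
    if s[i,4]<200: continue
    q=P[L==i]; r=cv2.minAreaRect((q[:,:2]*1000).astype(np.float32)); print(c[i].round(),s[i,4],np.round(r[0],1),np.round(r[1],1),round(r[2],1),np.median(q[:,2]).round(4),q[:,:2].mean(0).round(4))
E
```

```text
t 2.85 pos [0.5785 0.2987 0.2606] gap 0.0915 F [-0.2  0.8 -0.1] grip 0.0
turn [-0.06 -0.01  0.04] shift cm after turn [1.64 2.2  0.06]
[305. 178.] 997 [604.6 311.6] [43.7 24. ] 75.5 0.1208 [0.6047 0.3123]
[304. 247.] 678 [585.5 236.8] [32.3 24.1] 74.9 0.1206 [0.5856 0.2384]
[302. 304.] 360 [566.7 167.1] [19.8 24.2] 74.9 0.1204 [0.5674 0.1707]
```

View pics/w1.png

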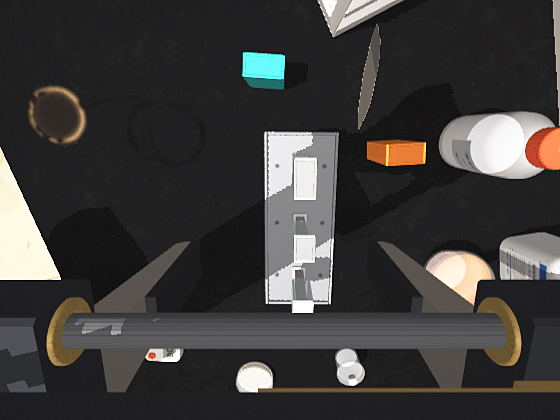

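The wrist view shows the long cell top at (305,178). The orange block at (396,152) and the squeeze bottle at (500,145) lie on the finger side, so I check that clearance before descending.

```bash
python3 - <<'E'
from h import *
im,d,P=cloud("wrist")
c=np.array([.6043,.3108]); a=np.radians(-14.7); Y=np.array([np.cos(a),np.sin(a)]); X=np.array([-Y[1],Y[0]])
u=(P[...,:2]-c)@Y; v=(P[...,:2]-c)@X; z=P[...,2]
for lab,m in(("in body strip z>.13",(abs(v)<.06)&(z>.13)&(u>.03)&(u<.3)&(z<.24)),("finger strip z>.03",(abs(v)<.03)&(z>.03)&(u>.03)&(u<.3)&(z<.24)),("orange",(abs(v)<.06)&(z>.03)&(z<.12)&(u>.03)&(u<.14))):
    print(lab,m.sum(), m.any() and (u[m].min().round(3),u[m].max().round(3),v[m].min().round(3),v[m].max().round(3),z[m].max().round(3)))
togo([.6043,.3108,.072],-14.7)
E
```

```text
in body strip z>.13 2597 (np.float64(0.195), np.float64(0.237), np.float64(0.006), np.float64(0.06), np.float64(0.168))
finger strip z>.03 3313 (np.float64(0.091), np.float64(0.241), np.float64(-0.001), np.float64(0.03), np.float64(0.168))
orange 1230 (np.float64(0.091), np.float64(0.137), np.float64(0.011), np.float64(0.037), np.float64(0.094))
t 2.95 pos [0.5784 0.2991 0.261 ] gap 0.0922 F [ 0.2  0.1 -0.2] grip 0.0
turn [-0.01 -0.01  0.09] shift cm after turn [ 1.79  2.21 18.9 ]
```

Call:
servo_tool([
  [[0.9,1.1,1,0,0,0,-0.5],[0.9,1.1,2,0,0,0,-0.5],[0,0,2.5,0,0,0,-0.5],[0,0,2,0,0,0,-0.5],[0,0,0,0,0,0,-0.5]],
])

```text
t: 3.45
tool_pos: [0.6023, 0.3102, 0.1821]
tool_rot: [-0.001, 0.791, 0.611, -0.003]
ft_force: [-1.4, 0.2, 0.3]
finger_gap: 0.0683
gripper_force: 0.0
```

```bash
python3 - <<'E'
from h import *
togo([.6043,.3108,.072],-14.7)
im,d,P=cloud("wrist")
z=P[...,2]; m=(z>.108)&(z<.130)&(abs(P[...,0]-.6)<.06)&(abs(P[...,1]-.31)<.045)
q=P[m]; r=cv2.minAreaRect((q[:,:2]*1000).astype(np.float32)); print(m.sum(),np.round(r[0],1),np.round(r[1],1),round(r[2],1))
cv2.imwrite("pics/w2.png",im)
E
```

```text
t 3.45 pos [0.6023 0.3102 0.1821] gap 0.0683 F [-1.4  0.2  0.3] grip 0.0
turn [-0.34  0.2   0.09] shift cm after turn [ 0.11  0.18 11.01]
1566 [604.7 311.5] [44.2 23.9] 75.1
```

View pics/w2.png

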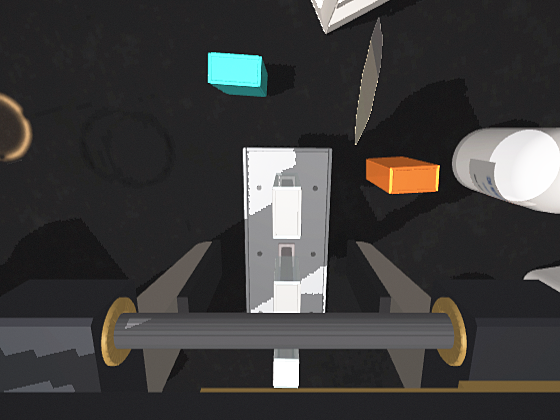

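The wrist view shows the cell top at (287,212), between the fingertips at about columns 215 and 350. The position repeats at (0.6047, 0.3115), so I descend and grip.

Call:
servo_tool([
  [[0.1,0.2,1,0,0,0,-0.5],[0,0,2,0,0,0,-0.5],[0,0,2,0,0,0,-0.5],[0,0,2,0,0,0,-0.5],[0,0,2,0,0,0,-0.5],[0,0,1.5,0,0,0,-0.5],[0,0,0.5,0,0,0,-0.5],[0,0,0,0,0,0,-0.5],[0,0,0,0,0,0,-0.5]],
])

```text
t: 4.4
tool_pos: [0.6084, 0.3106, 0.0772]
tool_rot: [0.0, 0.792, 0.611, 0.001]
ft_force: [0.9, -1.3, 0.0]
finger_gap: 0.0692
gripper_force: 0.0
```

```bash
python3 - <<'E'
from h import *
togo([.6045,.3113,.072],-14.7)
E
```

```text
t 4.4 pos [0.6084 0.3106 0.0772] gap 0.0692 F [ 0.9 -1.3  0. ] grip 0.0
turn [ 0.11 -0.07  0.01] shift cm after turn [-0.03 -0.4   0.52]
```

Call:
servo_tool([
  [[0,-0.4,0.5,0,0,0,-0.5],[0,0,0,0,0,0,-0.5],[0,0,0,0,0,0,-0.5],[0,0,0,0,0,0,-0.5]],
])

```text
t: 4.8
tool_pos: [0.6037, 0.3113, 0.071]
tool_rot: [0.0, 0.792, 0.611, 0.0]
ft_force: [0.7, -0.3, -0.5]
finger_gap: 0.069
gripper_force: 0.0
```

```bash
python3 - <<'E'
from h import *
togo([.6045,.3113,.072],-14.7)
im,d,P=cloud("wrist")
z=P[...,2]; m=(z>.108)&(z<.130)&(abs(P[...,0]-.6)<.06)&(abs(P[...,1]-.31)<.045)
q=P[m]; r=cv2.minAreaRect((q[:,:2]*1000).astype(np.float32)); print(m.sum(),np.round(r[0],1),np.round(r[1],1),round(r[2],1))
E
```

```text
t 4.8 pos [0.6037 0.3113 0.071 ] gap 0.069 F [ 0.7 -0.3 -0.5] grip 0.0
turn [ 0.02 -0.01  0.01] shift cm after turn [ 0.01  0.07 -0.1 ]
5707 [603.8 311.5] [45.2 96.7] 75.9
```

Aligned to within 1 mm. I close slowly.

Call:
servo_tool([
  [[0,0.07,0,0,0,0,-0.2],[0,0,0,0,0,0,0.1],[0,0,0,0,0,0,0.3],[0,0,0,0,0,0,0.4],[0,0,0,0,0,0,0.5],[0,0,0,0,0,0,1],[0,0,0,0,0,0,1],[0,0,0,0,0,0,1],[0,0,0,0,0,0,1],[0,0,0,0,0,0,1]],
])

```text
t: 5.85
tool_pos: [0.6043, 0.3111, 0.0708]
tool_rot: [0.0, 0.792, 0.611, 0.0]
ft_force: [0.2, -0.3, -0.0]
finger_gap: 0.0238
gripper_force: 30.0
```

Call:
servo_tool([
  [[0,0,-0.3,0,0,0,1],[0,0,-0.8,0,0,0,1],[0,0,-1.2,0,0,0,1],[0,0,-1.2,0,0,0,1],[0,0,-1.2,0,0,0,1],[0,0,-1.2,0,0,0,1],[0,0,-1.2,0,0,0,1],[0,0,-1.2,0,0,0,1],[0,0,-1.2,0,0,0,1],[0,0,-1.2,0,0,0,1],[0,0,-1.2,0,0,0,1],[0,0,-1.2,0,0,0,1],[0,0,-1.2,0,0,0,1],[0,0,-1.2,0,0,0,1],[0,0,-0.5,0,0,0,1],[0,0,0,0,0,0,1],[0,0,0,0,0,0,1],[0,0,0,0,0,0,1]],
])

```text
t: 7.65
tool_pos: [0.6039, 0.311, 0.2298]
tool_rot: [-0.0, 0.792, 0.611, -0.001]
ft_force: [-0.4, -0.1, -0.7]
finger_gap: 0.0237
gripper_force: 30.0
```

```bash
python3 - <<'E'
from h import *
togo([.554,-.236,.225],7.3)
im,d,P=cloud("side"); cv2.imwrite("pics/s2.png",cv2.resize(im[60:320,150:400],None,fx=2.2,fy=2.2,interpolation=2))
# photometer from this view of the top camera
im,d,P=cloud("top"); z=P[...,2]
m=(z>.14)&(z<.15)&(abs(P[...,0]-.55)<.09)&(P[...,1]<-.05)&(P[...,1]>-.42)
n,L,s,c=cv2.connectedComponentsWithStats(m.astype(np.uint8))
for i in range(1,n):
    if s[i,4]>60:
        q=P[L==i]; r=cv2.minAreaRect((q[:,:2]*1000).astype(np.float32)); print(c[i].round(),s[i,4],np.round(r[0],1),np.round(r[1],1),round(r[2],1))
E
```

```text
t 7.65 pos [0.6039 0.311  0.2298] gap 0.0237 F [-0.4 -0.1 -0.7] grip 30.0
turn [ -0.09   0.04 -22.  ] shift cm after turn [-53.62 -11.9    0.48]
[415. 213.] 393 [ 567.8 -347.4] [75.5 55.1] 6.1
[339. 225.] 386 [ 539.5 -123.7] [75.2 54.9] 7.1
```

View pics/s2.png

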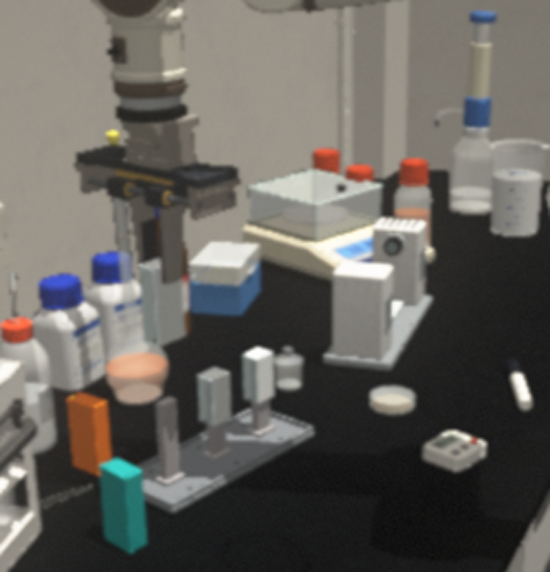

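The side view shows the cell held upright at about (165,300), clear of its bare peg, with the short cells undisturbed. The block tops put the beam midpoint at (0.5537, -0.2355) and the beam at yaw 97.2°; their spacing is 225.5 mm against 226 expected.

Call:
servo_tool([
  [[0,0,0,0,0,-2.4,1],[0,0,0,0,0,-4,1],[0,0,0,0,0,-4,1],[0,0,0,0,0,-4,1],[0,0,0,0,0,-4,1],[0,0,0,0,0,-2.5,1],[0,0,0,0,0,-1,1],[-0.5,-0.1,0,0,0,0,1],[-1.5,-0.3,0,0,0,0,1],[-2.5,-0.6,0,0,0,0,1],[-3,-0.7,0,0,0,0,1],[-3,-0.7,0,0,0,0,1],[-3,-0.7,0,0,0,0,1],[-3,-0.7,0,0,0,0,1],[-3,-0.7,0,0,0,0,1],[-3,-0.7,0,0,0,0,1],[-3,-0.7,0,0,0,0,1],[-3,-0.7,0,0,0,0,1],[-3,-0.7,0,0,0,0,1],[-3,-0.7,0,0,0,0,1]],
])

```text
t: 9.75
tool_pos: [0.5673, -0.0434, 0.2309]
tool_rot: [0.0, 0.662, 0.75, -0.0]
ft_force: [-0.8, 0.3, -0.3]
finger_gap: 0.0239
gripper_force: 30.0
```

```bash
python3 -c "
from h import *
togo([.5537,-.2355,.225],7.2)"
```

```text
t 9.75 pos [ 0.5673 -0.0434  0.2309] gap 0.0239 F [-0.8  0.3 -0.3] grip 30.0
turn [ 0.01  0.03 -0.07] shift cm after turn [-18.89  -3.76   0.59]
```

Call:
servo_tool([
  [[-3,-0.6,0,0,0,0,1],[-3,-0.6,0,0,0,0,1],[-3,-0.6,0,0,0,0,1],[-3,-0.6,0,0,0,0,1],[-3,-0.6,0,0,0,0,1],[-2.2,-0.4,0,0,0,0,1],[-1.2,-0.2,0,0,0,0,1],[-0.4,-0.1,0,0,0,0,1],[0,0,0,0,0,0,1],[0,0,0,0,0,0,1],[0,0,0,0,0,0,1]],
])

```text
t: 10.85
tool_pos: [0.5553, -0.2313, 0.2309]
tool_rot: [-0.0, 0.661, 0.751, 0.0]
ft_force: [-0.2, -0.4, -1.0]
finger_gap: 0.0236
gripper_force: 30.0
```

```bash
python3 - <<'E'
from h import *
togo([.5537,-.2355,.116],7.2)
im,d,P=cloud("side"); cv2.imwrite("pics/s3.png",cv2.resize(im[60:270,240:420],None,fx=2.8,fy=2.8,interpolation=2))
E
```

```text
t 10.85 pos [ 0.5553 -0.2313  0.2309] gap 0.0236 F [-0.2 -0.4 -1. ] grip 30.0
turn [ 0.01 -0.01  0.07] shift cm after turn [-0.39 -0.21 11.49]
```

View pics/s3.png

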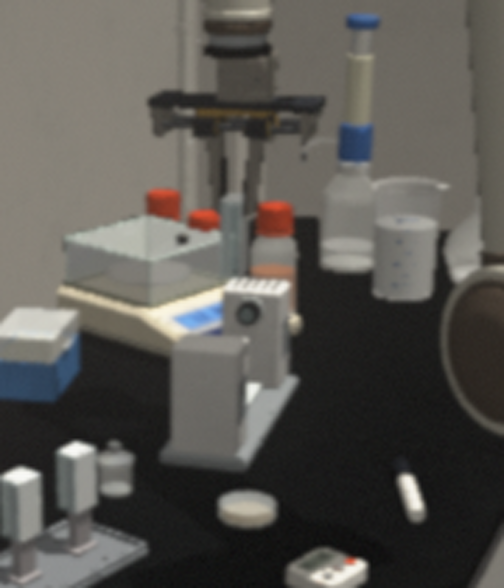

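The side view shows the cell at about (232,240), upright between the fingers and above the gap between the blocks. I correct sideways and lower it.

Call:
servo_tool([
  [[-0.4,-0.2,0,0,0,0,1],[0,0,0.5,0,0,0,1],[0,0,1,0,0,0,1],[0,0,1,0,0,0,1],[0,0,1,0,0,0,1],[0,0,1,0,0,0,1],[0,0,1,0,0,0,1],[0,0,1,0,0,0,1],[0,0,1,0,0,0,1],[0,0,1,0,0,0,1],[0,0,1,0,0,0,1],[0,0,1,0,0,0,1],[0,0,0.7,0,0,0,1],[0,0,0.3,0,0,0,1],[0,0,0,0,0,0,1],[0,0,0,0,0,0,1],[0,0,0,0,0,0,1],[0,0,0,0,0,0,1]],
])

```text
t: 12.7
tool_pos: [0.5539, -0.2368, 0.1163]
tool_rot: [0.0, 0.661, 0.75, 0.0]
ft_force: [-0.2, 0.2, -1.6]
finger_gap: 0.0236
gripper_force: 30.0
```

```bash
python3 - <<'E'
from h import *
togo([.5537,-.2355,.116],7.2)
im,d,P=cloud("wrist"); cv2.imwrite("pics/w4.png",im)
c=np.array([.5537,-.2355]); b=np.radians(97.2); X=np.array([np.cos(b),np.sin(b)]); Y=np.array([-X[1],X[0]])
p=(P[...,:2]-c); u=p@X; v=p@Y; z=P[...,2]
top=(z>.155)&(z<.175)&(abs(u)<.035)&(abs(v)<.02)
print("celltop",top.sum(), top.any() and (u[top].min(),u[top].max(),v[top].min(),v[top].max(),np.median(z[top])))
for s in(1,-1):
    t=(s*u>.057)&(s*u<.09)&(abs(v)<.022)&(z>.115)&(z<.138)
    if t.sum()>20: print("tube",s,t.sum(),"crest v",np.median(v[t&(z>np.nanpercentile(z[t],85))]).round(4),"zmax",np.percentile(z[t],97).round(4),"v range",v[t].min().round(4),v[t].max().round(4),"end u",np.abs(u[t]).min().round(4))
    k=(s*u>.08)&(s*u<.15)&(abs(v)<.05)&(z>.14)&(z<.15)
    if k.sum()>20: print("block",s,k.sum(),v[k].min().round(4),v[k].max().round(4))
E
```

```text
t 12.7 pos [ 0.5539 -0.2368  0.1163] gap 0.0236 F [-0.2  0.2 -1.6] grip 30.0
turn [0.04 0.04 0.  ] shift cm after turn [ 0.13 -0.    0.03]
celltop 4718 (np.float64(-0.02337043617365134), np.float64(0.021647963126376013), np.float64(-0.019964249645226296), np.float64(0.019955445757331103), np.float64(0.16633143400755301))
tube 1 2523 crest v -0.0011 zmax 0.1375 v range -0.022 0.022 end u 0.0611
block 1 14107 -0.0393 0.0365
tube -1 1562 crest v -0.0011 zmax 0.1377 v range -0.022 0.022 end u 0.0679
block -1 1259 -0.0311 0.0308
```

View pics/w4.png

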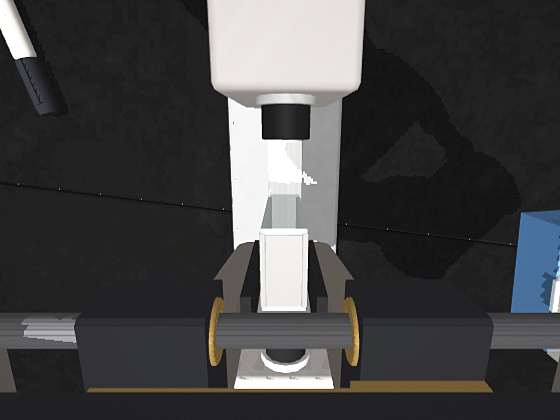

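The wrist view shows the cell at column 284, in line with the lens tube at column 286, square and free in the gap. I make a 1 mm sideways trim and settle.

Call:
servo_tool([
  [[0.1,0.1,0,0,0,0,1],[0,0,0,0,0,0,1],[0,0,0,0,0,0,1],[0,0,0,0,0,0,1],[0,0,0,0,0,0,1],[0,0,0,0,0,0,1],[0,0,0,0,0,0,1],[0,0,0,0,0,0,1]],
])

```text
t: 13.55
tool_pos: [0.5544, -0.2355, 0.1158]
tool_rot: [0.0, 0.661, 0.75, -0.0]
ft_force: [0.8, 0.2, -1.4]
finger_gap: 0.0239
gripper_force: 30.0
```

```bash
python3 -c "
from h import *
togo([.5545,-.2355,.116],7.2)
print(abs(ctrl.get_state()['dq']).max())
print(sign_off())"
```

```text
t 13.55 pos [ 0.5544 -0.2355  0.1158] gap 0.0239 F [ 0.8  0.2 -1.4] grip 30.0
turn [ 0.  0. -0.] shift cm after turn [-0.    0.01 -0.02]
0.0019338916539195282
the job is handed in; nothing more can be done
None
```

I handed the job in at 13.6 s with the long cell gripped by its frosted sides and held still, upright and square in the middle of the photometer gap, about 1 mm from my measured beam centre; no verdict came back.

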